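Move a rinse basket from the open hooks to the snap hooks

ROBOT

A 7-joint arm with a two-finger parallel gripper is mounted at the origin on the work surface. World frame = base frame: x ahead of the robot, y to its left, z up, the work surface at z = 0. Lengths are in m, angles in rad, forces in N, time in s.
With the tool pointing down it reaches from about 0.425 to 0.95 m from the base axis. Payload 16.7 kg.
Tool frame: the origin (TCP) lies at the very end of the fingers, on their centre line; the grasp point (between the pads) lies 19 mm behind it; z points along the fingers, y is the line along which they close (so a half turn about z gives the same grasp; the last joint's range is limited). The gripper opens to 94 mm and grips with 3 to 60 N. Pads are 16 mm wide; open, the fingers measure 119 mm over their backs; the gripper's body (75 mm by 177 mm) begins 78 mm behind the grasp point.
Start: joints at [1.095, 0.426, 0.074, 1.606, -0.034, 1.111, -0.067], TCP at [0.216, -0.639, 0.205] pointing down, gripper open.
Joint ranges: [-2.85, 2.85], [-0.5, 2.14], [-1.23, 1.37], [0.21, 2.46], [-1.02, 4.16], [0.16, 2.05], [-2.73, 2.73]. Speed limits (rad/s): [1.89, 1.89, 2.39, 2.39, 3.01, 3.01, 3.01].

INTERFACE

Orientations are given as a rotation vector (axis times angle).
In Python, from plant import r, vision gives the robot as it stands. The module is installed in compiled form; this text tells all that it offers.
- The arm moves only by the tool carry_out, never from a script. Its argument "deltas" is a list of rows, each a list of 5 numbers: the closure, from 0 (fully open) to 1 (shut), then the shift along the tool's x, y, z in m, then the turn about the tool's z in rad. A call has 1 to 8 rows; each row shifts and turns the commanded pose from where the row before left it, along the tool's axes as they then stand; what a row does not reach is not made up. A row lasts 1/8 s, in which the tool goes at most 62.5 mm and 10.7 degrees, less where a joint would pass 70% of its speed; a pose out of reach is approached as far as the arm can. A call with a gripper value outside its range is refused whole. The fingers move at their own pace and stop on an object; "grip_force" is the grip in N (left out, the last holds). Time passes only in rows, so rows that do not move let the fingers close. It gives the time, the measured TCP pose, the force, the opening and the grip force at its end, in the units of the state.
- r.state(): the state, without advancing time (a new reading comes with each control period).
- vision.get_image(name): name is "side" or "top"; returns a dict with "frame" (420x560x3 uint8, red, green, blue), "camera_matrix" (3x3 intrinsics, pixels), "rvec" (rotation vector, rad) and "tvec" (3), from world to camera coordinates, as OpenCV has them. Camera axes: x right, y down, z forward; pixel columns grow to the right and rows downward; lengths in m; the calibration is good to about 2 mm. A picture is of the moment at which its call begins. There is no depth.
- r.close_job(): hands the job in; it is judged then, once.
Trained networks look in a picture, given as the dict that the camera call returned (one of the last four; its "shot" number tells which), for a name from the list of things; names that differ only in an ending like _2 or _b are one class to them, and where a whole thing is asked for, a point or a joint stands for the part that bears it (a point fixed in the world has none). Each returns a list of dicts, best first, with "score" (0 to 1); they miss things now and then, are a little off and sometimes report something else, mostly with a low value. They report only what shows in the picture. A call takes as long as a camera call. They do not tell look-alikes from the thing itself.
- vision.search_frame(picture, label): "point" ([row, column] in pixels, amid what is visible of it).
- vision.trace(picture, label): "pixels" (420x560 bool, what is visible of it) and "point" ([row, column] in pixels, amid what is visible of it).
The state is a dict: "clock": time; "joint_positions": joint angles; "joint_velocities": joint speeds; "joint_efforts": joint torques, N m; "eef_pos": TCP position; "eef_rot": TCP orientation; "contact_force": force on the tool from outside, world axes, zero at the start; "ft_torque": the same for the moment, N m; "gripper_width": finger opening in m; "grip_force": force on a finger pad.
Only numpy, scipy, OpenCV 4.12 (cv2) and the standard library are available. Lean on these libraries where they do the work, as an engineer would, in place of code of your own. Each camera call takes 0.05 s, during which the arm holds its last target. There are 200 camera calls.

TASK

Lift the hanging rinse basket off the open hooks and carry it level, without setting it down anywhere or spilling its two rings, to the other stand, the one with spring keepers. Press its bar gently down past both keepers until it lies at the bottom of the hooks and the keepers have snapped shut over it, feeling for the stop because that stand's hook height is not known; then let go without dropping it, and leave the other things alone.

Things in the scene. Friction and masses are not known exactly. Their poses are not given: they have to be found in the camera images.
- basket: Loose steel basket, 0.2 to 0.32 kg, hung on the open stand. Origin: middle of its hanging bar, round, 8 mm thick, 132 mm long along y, with 16 mm end discs (inner faces at y = +-62). Around its middle is a black grip block, 16 (x) x 36 (y) x 24 (z) mm, centred on the origin: grasp it from above, fingers closing along x.
- basket_tray (a point): Centre of the underside of the basket's tray, 140 mm below the bar. Tray 86 (x) x 116 (y) x 40 mm, open on top, on two 5 mm uprights at y = +-26. It is wider than the gap between hook arms and hangs below them: take it out and in along the stand's x, on the -x side, uprights between the arms, rim (100 mm below the bar) under the arms.
- ring0: Loose steel finger ring lying in the basket, 25 mm across, 8 mm high, 14 g; origin at the centre of its underside.
- ring1: The other loose steel finger ring in the basket, the same.
- open_stand: Fixed stand with plain hooks where the basket hangs. Origin on the table under the middle of the pair of hook throats (y = +-42 mm); +x points from throats to post. Upward-open throats 13 mm wide in x, centred on x = 0, flared to 27 mm. Seat 190 mm above the table (bar centre 194); hooks rise 25 mm above the seat.
- open_post (a point): Top of the open stand's post (20 mm square, 215 mm high), 130 mm from the throats along the stand's x. Two level steel hook arms, 8 mm thick (y = +-38 to 46), 10 mm deep below seat level, run from the post to 13 mm before the throats. Foot plate 190 x 170 x 12 mm. The other stand has the same shape and axes.
- snap_stand: Fixed stand the basket must go to: same frame, arms and throats as the open stand, with spring keepers at its throats. Its hooks are clamped at an unmeasured height: seat 165 to 205 mm above the table, different each time. Flares and keeper hinges rise to 34 mm above the seat. Never press on this stand with more than 20 N.
- snap_post (a point): Top of the snap stand's post (245 mm high), 130 mm from the throats along x. Bar going down at x = 0: its centre meets the keepers 31 mm above the seat, is resisted by 1 N growing to 6 to 8 N, gets past 11 to 15 mm above the seat (force drops, keepers spring up over it), then is stopped with its centre 4 mm above the seat. The hooks give 1 mm per 5 N.
- keeper_left (a joint): Keeper at the snap stand's y = +50 mm: a dark 5 mm steel finger, 20 mm long, hinged behind the throat and lying across it. 0 = shut; grows (rad) to about 0.65 as the bar pushes it down; a spring shuts it. It does not open upwards. The basket's weight alone does not open it.
- keeper_right (a joint): Keeper at the snap stand's y = -50 mm, the same.
- bottle: Bystander: clear bottle, 60 mm across, 170 mm high, loose; origin under its centre.
- white_tray: Bystander: white open box 85 x 85 x 45 mm, loose; origin under its centre.
- tumbler: Bystander: dark steel tumbler, 80 mm across, 100 mm high, loose; origin under its centre.
Things that resemble listed ones, but are neither listed nor needed, are in the scene too. There is more than one size of the basket; the job needs the middle-sized.

How it is judged:
By the outcome, as a careful person would: the job done as asked, in the order asked, and still so for the second after the job is handed in, with the robot touching nothing.
It also fails if it takes over 72 s, if anything falls off the work surface, if the arm or the gripper's body presses on something with over 40 N, if the wrist force passes 120 N, or if a joint passes its speed limit or range.

## Working session

There is one attempt and no reset: what is moved stays moved. The work goes in short steps, Python scripts to look and compute and a tool call to move; the robot and the scene stay as the last step left them, time stands still between calls to the robot, and variables do not carry over. Pictures are saved under pics/ and viewed, at most 10 in all, crops included, and the job is handed in when it is done.

Besides the shell and the picture viewer there is one more tool, called in YAML: its name, and indented under it one key for each argument. carry_out: Moves the arm, as the interface text tells. Its arguments: {"type":"object","properties":{"deltas":{"type":"array"},"grip_force":{"type":"number"}},"required":["deltas"]}

```bash
mkdir -p pics
cat > h.py <<'E'
from plant import r, vision
import numpy as np, cv2
def cam(p):
    R=cv2.Rodrigues(np.array(p["rvec"],float))[0]; return np.array(p["camera_matrix"]),R,np.array(p["tvec"],float).ravel()
def ray(p,rc):
    K,R,t=cam(p); d=R.T@np.linalg.inv(K)@np.array([rc[1],rc[0],1.]); return -R.T@t,d/np.linalg.norm(d)
def atz(p,rc,z):
    o,d=ray(p,rc); return o+d*(z-o[2])/d[2]
def tri(p,a,q,b):
    o1,d1=ray(p,a);o2,d2=ray(q,b)
    s=np.linalg.lstsq(np.stack([d1,-d2],1),o2-o1,rcond=None)[0]
    A,B=o1+s[0]*d1,o2+s[1]*d2
    return (A+B)/2,np.linalg.norm(A-B)
def proj(p,X):
    K,R,t=cam(p); c=K@(R@np.array(X,float)+t); return np.round([c[1]/c[2],c[0]/c[2]],1)
E
python3 - <<'E'
from h import *
s=r.state(); print(s)
P={n:vision.get_image(n) for n in("side","top")}
for n,p in P.items():
    cv2.imwrite(f"pics/{n}0.png",p["frame"][:,:,::-1])
    for l in "basket basket_tray ring0 open_stand open_post snap_stand snap_post keeper_left bottle white_tray tumbler".split():
        print(n,l,[(np.round(d["point"]).astype(int).tolist(),round(d["score"],2)) for d in vision.search_frame(p,l)][:5])
    K,R,t=cam(p); print(n,"cam",(-R.T@t).round(3),R[2].round(3))
E
```

```text
{'clock': 0.0, 'joint_positions': array([ 1.09551105,  0.42672425,  0.0738567 ,  1.60657343, -0.03412112,
        1.11079606, -0.06711801]), 'joint_velocities': array([-0.00069979,  0.00078012,  0.00029575,  0.00058334,  0.00173678,
        0.00094346,  0.00041865]), 'joint_efforts': array([ 2.80750231e-03, -9.35838461e+01,  3.66848320e+00, -4.54201412e+01,
       -4.86089371e-02,  2.01452844e-02,  6.42143550e-05]), 'eef_pos': array([ 0.21587657, -0.63910546,  0.20479577]), 'eef_rot': array([-3.09882654e+00, -5.09187731e-01,  4.31047010e-04]), 'contact_force': array([ 0.08172354, -0.30152902, -0.17176072]), 'ft_torque': array([-0.03411379,  0.01481507, -0.02143846]), 'grip_force': 0.0, 'gripper_width': 0.09400297137139406}
side basket [([402, 255], 0.93), ([261, 283], 0.89), ([168, 347], 0.75), ([297, 258], 0.6)]
side basket_tray [([260, 282], 0.93), ([399, 260], 0.91), ([296, 264], 0.88)]
side ring0 [([293, 262], 0.51)]
side open_stand [([297, 229], 0.85)]
side open_post [([301, 230], 0.79)]
side snap_stand [([198, 316], 0.92)]
side snap_post [([202, 314], 0.96)]
side keeper_left [([300, 232], 0.48)]
side bottle [([218, 211], 0.7), ([200, 316], 0.61), ([296, 264], 0.26)]
side white_tray [([166, 348], 0.84)]
side tumbler [([375, 152], 0.85)]
side cam [0.131 0.702 0.92 ] [ 0.391 -0.636 -0.665]
top basket [([259, 195], 0.97), ([245, 263], 0.88), ([306, 122], 0.59)]
top basket_tray [([238, 263], 0.98), ([303, 123], 0.79), ([256, 199], 0.63)]
top ring0 []
top open_stand [([228, 205], 0.79)]
top open_post [([226, 207], 0.88)]
top snap_stand [([239, 358], 0.71)]
top snap_post [([240, 359], 0.83), ([217, 102], 0.15)]
top keeper_left []
top bottle [([158, 265], 0.71)]
top white_tray [([234, 439], 0.68)]
top tumbler [([215, 101], 0.73)]
top cam [ 0.369 -0.018  1.423] [ 0.175 -0.003 -0.985]
```

View pics/side0.png

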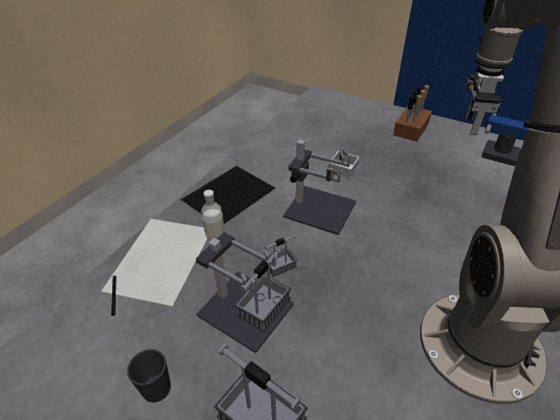

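View pics/top0.png

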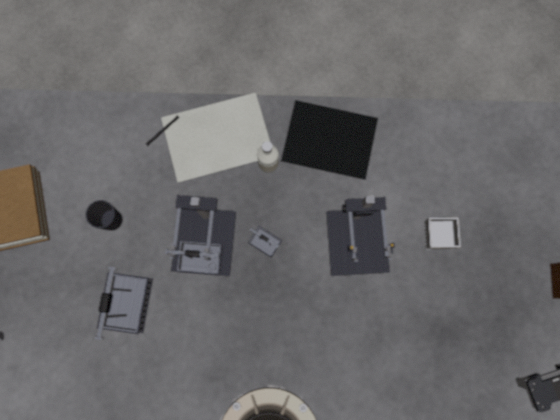

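Side view: the open stand is at about (row 297, col 230), with a basket hanging at (270,262). The snap stand is at (198,316), the white tray at (166,348), the bottle at (218,211) and the tumbler at (375,152).
There are three basket candidates in the top view: large, standing, at (303,122); small, standing, at (240,264); mid-sized, hanging on the hooks, at (256,199). The hanging one fits the text, being on the open stand with rings inside. I'll confirm that in a crop.

Run:
```python
from h import *
S=vision.get_image("side");T=vision.get_image("top")
def crop(p,r0,c0,h=75,w=100): return cv2.resize(p["frame"][r0:r0+h,c0:c0+w,::-1],None,fx=4,fy=4,interpolation=cv2.INTER_CUBIC)
im=np.vstack([np.hstack([crop(T,190,155),crop(T,190,310)]),np.hstack([crop(S,230,195,100,100)[:300],crop(S,135,270)])])
cv2.imwrite("pics/crop.png",im)
def best(p,l,near=None):
    d=vision.trace(p,l)
    return [(x["point"],round(x["score"],2),x["pixels"]) for x in d]
for l in ["open_post","snap_post"]:
    a=vision.search_frame(S,l)[0]["point"];b=vision.search_frame(T,l)[0]["point"]
    print(l,tri(S,a,T,b))
for l in ["white_tray","bottle","tumbler"]:
    a=vision.search_frame(S,l)[0]["point"];b=vision.search_frame(T,l)[0]["point"]
    print(l,tri(S,a,T,b))
for z in(.19,.194): print("grip top",atz(T,(254,193),z),"side",atz(S,(268,262),z))
```

```text
open_post (array([ 0.59206441,  0.20221177, -0.01197015]), np.float64(0.01108814133696409))
snap_post (array([ 0.55710116, -0.23721691,  0.0385421 ]), np.float64(0.013104207097939552))
white_tray (array([ 0.56812036, -0.48809756,  0.00836017]), np.float64(0.008089863256178267))
bottle (array([0.7741771, 0.0357625, 0.0751951]), np.float64(0.0066109300477668))
tumbler (array([0.58699784, 0.47845137, 0.08293479]), np.float64(0.0044562505987563875))
grip top [0.48436576 0.19879135 0.19      ] side [0.48889272 0.19600377 0.19      ]
grip top [0.48399202 0.19808844 0.194     ] side [0.4869307  0.19877642 0.194     ]
```

View pics/crop.png

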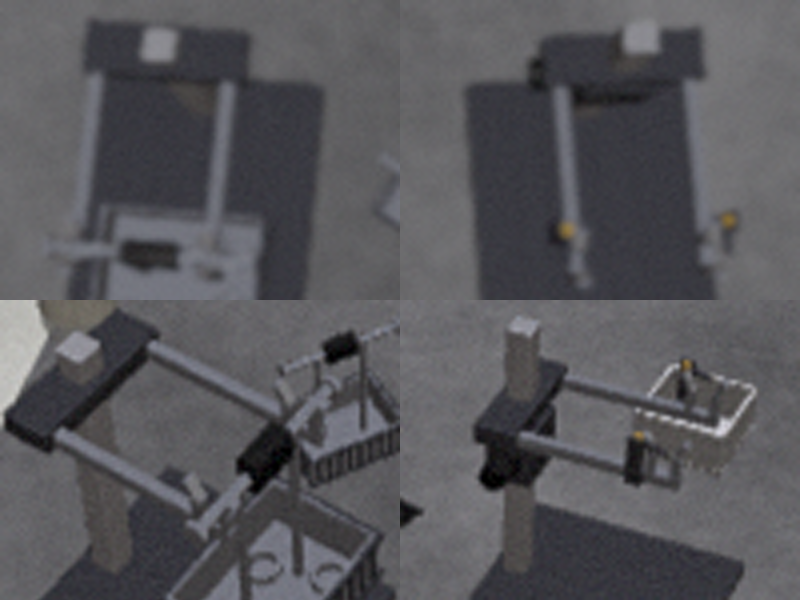

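The crop confirms it: the hanging basket holds two rings, and it is the middle of the three sizes. The snap stand's orange hinges are at top (247,352) and (245,392), and at side (169,330) and (151,341).

Run:
```python
from h import *
S=vision.get_image("side");T=vision.get_image("top")
D={"open_post":((242.5,214.5),(201,194.5)),"grip":((268.75,261),(253.5,192.5)),"barL":((286,245),(251.7,168.8)),"barR":((252,276.2),(255.5,216)),
"snap_post":((141.25,300.75),(199,370)),"hingeL":((169,329.75),(247.5,351.75)),"hingeR":((151.25,341.5),(245,392))}
X={k:tri(S,a,T,b) for k,(a,b) in D.items()}
for k,v in X.items(): print(k,v[0].round(4),round(v[1],4))
# stand directions
op=atz(T,(201,194.5),.215);g=atz(T,(253.5,192.5),.194);print("open post/grip top-only",op,g,np.degrees(np.arctan2(*(op-g)[[1,0]])),np.linalg.norm(op-g))
sp=atz(T,(199,370),.245);print("snap post",sp,"side",atz(S,(141.25,300.75),.245), "open side",atz(S,(242.5,214.5),.215))
for z in(.195,.215,.235): print(z,[atz(q,D[k][i],z).round(3) for k in("hingeL","hingeR") for i,q in((0,S),(1,T))])
# bar ends at .194
L=atz(T,D["barL"][1],.194);Ls=atz(S,D["barL"][0],.194);Rs=atz(S,D["barR"][0],.194);print(L,Ls,Rs)
```

```text
open_post [0.617  0.1994 0.2085] 0.0016
grip [0.4868 0.2003 0.1927] 0.0032
barL [0.4898 0.2595 0.1944] 0.0032
barR [0.4829 0.1411 0.1942] 0.0029
snap_post [ 0.6258 -0.2369  0.2413] 0.0021
hingeL [ 0.509  -0.1966  0.2083] 0.0024
hingeR [ 0.5179 -0.297   0.2068] 0.0029
open post/grip top-only [0.6149328  0.19778769 0.215     ] [0.48521438 0.19940391 0.194     ] -0.7138349298092043 0.13141720590124406
snap post [ 0.62400595 -0.23664286  0.245     ] side [ 0.62416236 -0.23156847  0.245     ] open side [0.61339382 0.20417078 0.215     ]
0.195 [array([ 0.517, -0.213,  0.195]), array([ 0.509, -0.199,  0.195]), array([ 0.526, -0.313,  0.195]), array([ 0.518, -0.3  ,  0.195])]
0.215 [array([ 0.507, -0.188,  0.215]), array([ 0.507, -0.196,  0.215]), array([ 0.515, -0.285,  0.215]), array([ 0.516, -0.296,  0.215])]
0.235 [array([ 0.496, -0.162,  0.235]), array([ 0.505, -0.193,  0.235]), array([ 0.504, -0.257,  0.235]), array([ 0.513, -0.291,  0.235])]
[0.48836273 0.25882919 0.194     ] [0.49149746 0.25973175 0.194     ] [0.48438206 0.14132508 0.194     ]
```

```bash
cat >> h.py <<'E'
def pose():
    s=r.state(); return s,np.array(s["eef_pos"]),cv2.Rodrigues(np.array(s["eef_rot"],float))[0]
def plan(wps,psi):
    """first turn so that tool y lies along heading psi (deg), then shifts in tool axes"""
    s,p,R=pose(); a=np.degrees(np.arctan2(R[1,1],R[0,1]))
    t=(psi-a+90)%180-90            # world turn, deg
    print("pos",p.round(4),"tooly heading",a.round(2),"tilt",np.degrees(np.arccos(-R[2,2])).round(2),"q",s["joint_positions"].round(2),"F",s["contact_force"].round(2),"w",round(s["gripper_width"],4),"t",s["clock"])
    print("turn about tool z rad",round(-np.radians(t),4))
    Rn=cv2.Rodrigues(np.array([0,0,np.radians(t)]))[0]@R
    for w in wps: print(w,(Rn.T@(np.array(w)-p)).round(4)); p=np.array(w,float)
E
python3 - <<'E'
from h import *
T=vision.get_image("top")
f=lambda u,v,c0:(190+v/4,c0+u/4)
for n,A in {"open":[(82,225),(95,95),(217,225),(228,85)],}.items():
    q=[atz(T,f(*a,155),.19) for a in A]
    for i in(0,2): print(n,q[i].round(4),q[i+1].round(4),np.degrees(np.arctan2(*(q[i+1]-q[i])[[1,0]])))
q=[atz(T,f(u-400,v,310),.175) for u,v in[(566,90),(577,215),(686,85),(704,205)]]
for i in(0,2): print("snap",q[i].round(4),q[i+1].round(4),np.degrees(np.arctan2(*(q[i]-q[i+1])[[1,0]])))
plan([(.216,-.639,.34),(.46,-.3,.34),(.487,.2,.30)],-3)
E
```

```text
open [0.5029 0.2438 0.19  ] [0.586  0.2405 0.19  ] -2.2583202184573983
open [0.5048 0.159  0.19  ] [0.5944 0.1563 0.19  ] -1.7264231266801386
snap [ 0.6024 -0.2015  0.175 ] [ 0.5214 -0.2083  0.175 ] 4.815475302196024
snap [ 0.6075 -0.2791  0.175 ] [ 0.5297 -0.2896  0.175 ] 7.679893037150136
pos [ 0.216  -0.6395  0.2055] tooly heading -71.34 tilt 0.0 q [ 1.1   0.43  0.07  1.61 -0.03  1.11 -0.07] F [ 0.69 -0.22 -0.81] w 0.0939 t 1.95
turn about tool z rad -1.1927
(0.216, -0.639, 0.34) [ 5.000e-04 -1.000e-04 -1.345e-01]
(0.46, -0.3, 0.34) [0.3513 0.2259 0.    ]
(0.487, 0.2, 0.3) [0.5007 0.0008 0.04  ]
```

carry_out:
  deltas:
    - [0, 0, 0, -0.017, -0.149]
    - [0, 0, 0, -0.017, -0.149]
    - [0, 0, 0, -0.017, -0.149]
    - [0, 0, 0, -0.017, -0.149]
    - [0, 0, 0, -0.017, -0.149]
    - [0, 0, 0, -0.017, -0.149]
    - [0, 0, 0, -0.017, -0.149]
    - [0, 0, 0, -0.017, -0.149]
  grip_force: 25

```text
clock: 2.95
eef_pos: [0.216, -0.6394, 0.3421]
eef_rot: [-2.274, -2.167, -0.0]
contact_force: [0.3, -0.0, 0.3]
gripper_width: 0.0941
grip_force: 0.0
```

carry_out:
  deltas:
    - [0, 0.044, 0.028, 0, 0]
    - [0, 0.044, 0.028, 0, 0]
    - [0, 0.044, 0.028, 0, 0]
    - [0, 0.044, 0.028, 0, 0]
    - [0, 0.044, 0.028, 0, 0]
    - [0, 0.044, 0.028, 0, 0]
    - [0, 0.044, 0.028, 0, 0]
    - [0, 0.044, 0.028, 0, 0]

```text
clock: 3.95
eef_pos: [0.4591, -0.2984, 0.3418]
eef_rot: [2.279, 2.161, -0.0]
contact_force: [0.8, -1.4, 0.2]
gripper_width: 0.094
grip_force: 0.0
```

carry_out:
  deltas:
    - [0, 0.05, 0, 0, 0]
    - [0, 0.05, 0, 0, 0]
    - [0, 0.05, 0, 0, 0]
    - [0, 0.05, 0, 0, 0]
    - [0, 0.05, 0, 0, 0]
    - [0, 0.05, 0, 0, 0]
    - [0, 0.05, 0, 0, 0]
    - [0, 0.05, 0, 0, 0]

```text
clock: 4.95
eef_pos: [0.4794, 0.1011, 0.3418]
eef_rot: [2.279, 2.161, 0.001]
contact_force: [0.8, -0.5, 0.3]
gripper_width: 0.0942
grip_force: 0.0
```

Run:
```python
from h import *
plan([(.487,.2,.28),(.487,.2,.175)],-2.5)
```

```text
pos [0.4794 0.1011 0.3418] tooly heading -3.06 tilt 0.05 q [ 0.39  0.07 -0.75  1.79  0.05  1.31 -0.43] F [ 0.81 -0.53  0.34] w 0.0942 t 4.95
turn about tool z rad -0.0098
(0.487, 0.2, 0.28) [0.0992 0.0032 0.0618]
(0.487, 0.2, 0.175) [ 0.00e+00 -1.00e-04  1.05e-01]
```

carry_out:
  deltas:
    - [0, 0.04, 0.001, 0.02, -0.01]
    - [0, 0.04, 0.001, 0.02, 0]
    - [0, 0.019, 0.001, 0.022, 0]
    - [0, 0, 0, 0.03, 0]
    - [0, 0, 0, 0.03, 0]
    - [0, 0, 0, 0.03, 0]
    - [0, 0, 0, 0.015, 0]
    - [0, 0, 0, 0, 0]

```text
clock: 5.95
eef_pos: [0.487, 0.1983, 0.1742]
eef_rot: [-2.268, -2.173, 0.001]
contact_force: [0.8, 0.1, 1.2]
gripper_width: 0.0942
grip_force: 0.0
```

Run:
```python
from h import *
plan([(.487,.2,.175)],-2.5)
S=vision.get_image("side");T=vision.get_image("top")
c=lambda p,r0,c0:cv2.resize(p["frame"][r0:r0+100,c0:c0+100,::-1],None,fx=4,fy=4,interpolation=cv2.INTER_CUBIC)
cv2.imwrite("pics/g.png",np.hstack([c(T,200,145),c(S,215,210)]))
X=(.487,.2,.194)
print(proj(T,X),proj(S,X))
```

```text
pos [0.487  0.1983 0.1742] tooly heading -2.46 tilt 0.06 q [ 0.17  0.31 -0.8   1.93  0.26  1.01 -0.79] F [0.81 0.08 1.21] w 0.0942 t 5.95
turn about tool z rad 0.0007
(0.487, 0.2, 0.175) [ 0.0017 -0.0001 -0.0008]
[252.8 192.3] [268.4 261.7]
```

View pics/g.png

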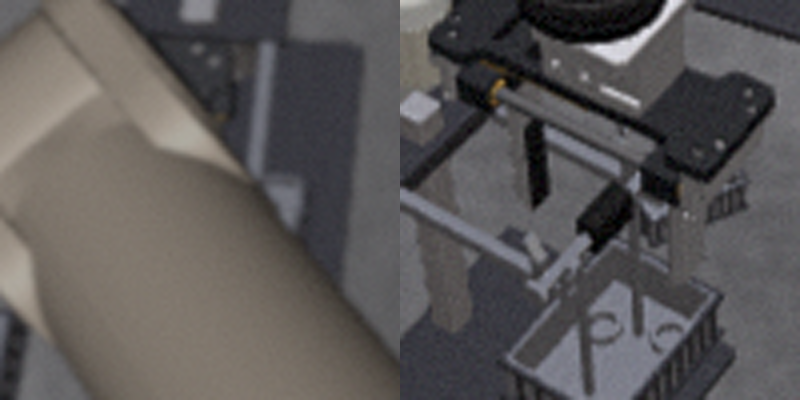

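The fingers straddle the grip block, seen in the side view at about (268,261), and the two rings lie in the tray. Next I close the gripper.

carry_out:
  deltas:
    - [0.5, 0.001, 0, 0, 0]
    - [0.8, 0, 0, 0, 0]
    - [1, 0, 0, 0, 0]
    - [1, 0, 0, 0, 0]
    - [1, 0, 0, 0, 0]
    - [1, 0, 0, 0, 0]
  grip_force: 35

```text
clock: 6.8
eef_pos: [0.4873, 0.1994, 0.1745]
eef_rot: [-2.269, -2.173, -0.0]
contact_force: [-0.3, 0.4, 0.2]
gripper_width: 0.0377
grip_force: 0.0
```

Run:
```python
from h import *
plan([(.487,.2,.225)],-2.5)
```

```text
pos [0.4873 0.1994 0.1745] tooly heading -2.46 tilt 0.0 q [ 0.17  0.31 -0.8   1.93  0.26  1.01 -0.79] F [-0.34  0.42  0.22] w 0.0377 t 6.8
turn about tool z rad 0.0006
(0.487, 0.2, 0.225) [ 0.0006 -0.0003 -0.0505]
```

carry_out:
  deltas:
    - [1, 0, 0, 0, 0]
    - [1, 0, 0, 0, 0]
    - [1, 0, 0, 0, 0]
    - [1, 0, 0, 0, 0]
    - [1, 0, 0, 0, 0]

```text
clock: 7.42
eef_pos: [0.4873, 0.1994, 0.1745]
eef_rot: [-2.269, -2.173, -0.0]
contact_force: [-0.6, -1.7, 0.8]
gripper_width: 0.0158
grip_force: 35.0
```

carry_out:
  deltas:
    - [1, 0, 0, -0.003, 0]
    - [1, 0, 0, -0.006, 0]
    - [1, 0, 0, -0.008, 0]
    - [1, 0, 0, -0.01, 0]
    - [1, 0, 0, -0.01, 0]
    - [1, 0, 0, -0.009, 0]
    - [1, 0, 0, -0.006, 0]
    - [1, 0, 0, 0, 0]

```text
clock: 8.43
eef_pos: [0.4874, 0.1994, 0.2269]
eef_rot: [2.269, 2.173, 0.001]
contact_force: [0.4, -0.5, -3.3]
gripper_width: 0.0157
grip_force: 35.0
```

carry_out:
  deltas:
    - [1, 0, -0.004, 0, 0]
    - [1, 0, -0.01, 0, 0]
    - [1, 0, -0.015, 0, 0]
    - [1, 0, -0.018, 0, 0]
    - [1, 0, -0.018, 0, 0]
    - [1, 0, -0.012, 0, 0]
    - [1, 0, -0.005, 0, 0]
    - [1, 0, 0, 0, 0]

```text
clock: 9.43
eef_pos: [0.4054, 0.2028, 0.2267]
eef_rot: [2.269, 2.173, 0.001]
contact_force: [0.8, 0.4, -3.1]
gripper_width: 0.0155
grip_force: 35.0
```

Run:
```python
from h import *
plan([(.41,.2,.34),(.45,.05,.34),(.45,-.15,.34),(.415,-.256,.34)],5.2)
S=vision.get_image("side")
cv2.imwrite("pics/l.png",cv2.resize(S["frame"][190:390,180:440,::-1],None,fx=3,fy=3))
print(vision.search_frame(S,"basket")[:4])
```

```text
pos [0.4054 0.2028 0.2267] tooly heading -2.47 tilt 0.03 q [ 0.23  0.1  -0.87  2.01  0.09  1.06 -0.73] F [ 0.83  0.41 -3.05] w 0.0155 t 9.425
turn about tool z rad -0.1339
(0.41, 0.2, 0.34) [-0.0032  0.0044 -0.1133]
(0.45, 0.05, 0.34) [-0.153   0.0262  0.    ]
(0.45, -0.15, 0.34) [-0.1992 -0.0181 -0.    ]
(0.415, -0.256, 0.34) [-0.1024 -0.0445 -0.    ]
[{'point': [303.5, 288.3], 'score': 0.94}, {'point': [266.1, 275.7], 'score': 0.79}, {'point': [402.0, 257.3], 'score': 0.65}]
```

View pics/l.png

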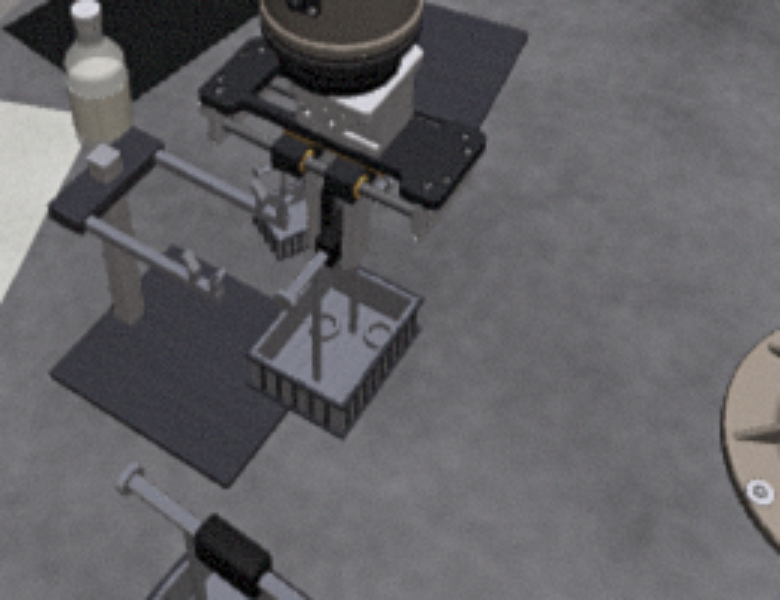

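The basket hangs level in the gripper with both rings in the tray (crop about (330,330)), and it is clear of the open stand. Next I raise it, turn it and carry it across.

carry_out:
  deltas:
    - [1, 0, 0, -0.005, 0]
    - [1, 0, 0, -0.015, 0]
    - [1, 0, 0, -0.02, -0.02]
    - [1, 0, 0, -0.025, -0.04]
    - [1, 0, 0, -0.025, -0.04]
    - [1, 0, 0, -0.017, -0.02]
    - [1, 0, 0, -0.006, -0.014]
    - [1, 0, 0.002, 0, 0]

```text
clock: 10.52
eef_pos: [0.4074, 0.203, 0.3394]
eef_rot: [2.118, 2.32, -0.0]
contact_force: [0.0, 0.2, -3.5]
gripper_width: 0.0159
grip_force: 35.0
```

carry_out:
  deltas:
    - [1, -0.008, 0.002, 0, 0]
    - [1, -0.016, 0.004, 0, 0]
    - [1, -0.025, 0.005, 0, 0]
    - [1, -0.03, 0.006, 0, 0]
    - [1, -0.03, 0.006, 0, 0]
    - [1, -0.03, 0.005, 0, 0]
    - [1, -0.03, 0.002, 0, 0]
    - [1, -0.03, 0, 0, 0]

```text
clock: 11.52
eef_pos: [0.4551, 0.006, 0.3387]
eef_rot: [-2.118, -2.319, 0.001]
contact_force: [-0.8, 0.1, -2.7]
gripper_width: 0.0157
grip_force: 35.0
```

carry_out:
  deltas:
    - [1, -0.03, -0.002, 0, 0]
    - [1, -0.03, -0.003, 0, 0]
    - [1, -0.03, -0.004, 0, 0]
    - [1, -0.03, -0.005, 0, 0]
    - [1, -0.03, -0.006, 0, 0]
    - [1, -0.025, -0.006, 0, 0]
    - [1, -0.015, -0.005, 0, 0]
    - [1, -0.007, -0.002, 0, 0]

```text
clock: 12.52
eef_pos: [0.4399, -0.1922, 0.3391]
eef_rot: [-2.119, -2.319, 0.0]
contact_force: [0.0, 0.7, -3.5]
gripper_width: 0.0155
grip_force: 35.0
```

Run:
```python
from h import *
plan([(.415,-.256,.34),(.415,-.256,.222),(.496,-.2485,.222)],5.2)
```

```text
pos [ 0.4399 -0.1922  0.3391] tooly heading 5.16 tilt 0.05 q [ 0.69  0.02 -0.42  1.82  0.01  1.3   0.36] F [ 0.03  0.71 -3.54] w 0.0155 t 12.525
turn about tool z rad -0.0007
(0.415, -0.256, 0.34) [-0.0613 -0.0306 -0.001 ]
(0.415, -0.256, 0.222) [-1.00e-04  1.00e-04  1.18e-01]
(0.496, -0.2485, 0.222) [ 0.0001  0.0813 -0.0001]
```

carry_out:
  deltas:
    - [1, -0.006, -0.003, 0, 0]
    - [1, -0.012, -0.006, 0, 0]
    - [1, -0.016, -0.008, 0, 0]
    - [1, -0.014, -0.007, 0, 0]
    - [1, -0.009, -0.005, 0.003, 0]
    - [1, -0.004, -0.002, 0.009, 0]
    - [1, 0, 0, 0.015, 0]
    - [1, 0, 0, 0.018, 0]

```text
clock: 13.52
eef_pos: [0.4151, -0.2546, 0.2932]
eef_rot: [-2.117, -2.321, -0.0]
contact_force: [-0.2, 0.3, -3.4]
gripper_width: 0.0161
grip_force: 35.0
```

carry_out:
  deltas:
    - [1, 0, 0, 0.02, 0]
    - [1, 0, 0, 0.02, 0]
    - [1, 0, 0, 0.017, 0]
    - [1, 0, 0, 0.01, 0]
    - [1, 0, 0, 0.004, 0]
    - [1, 0, 0, 0, 0]

```text
clock: 14.28
eef_pos: [0.4151, -0.2552, 0.2236]
eef_rot: [2.118, 2.32, 0.0]
contact_force: [-1.0, 0.4, -3.5]
gripper_width: 0.0159
grip_force: 35.0
```

Run:
```python
from h import *
plan([(.496,-.2485,.222)],5.2)
S=vision.get_image("side")
cv2.imwrite("pics/s.png",cv2.resize(S["frame"][120:270,270:470,::-1],None,fx=4,fy=4,interpolation=cv2.INTER_CUBIC))
```

```text
pos [ 0.4151 -0.2552  0.2236] tooly heading 5.21 tilt 0.01 q [ 0.75  0.12 -0.36  1.98  0.05  1.05  0.46] F [-0.99  0.38 -3.49] w 0.0159 t 14.275
turn about tool z rad 0.0002
(0.496, -0.2485, 0.222) [-0.0007  0.0811  0.0016]
```

View pics/s.png

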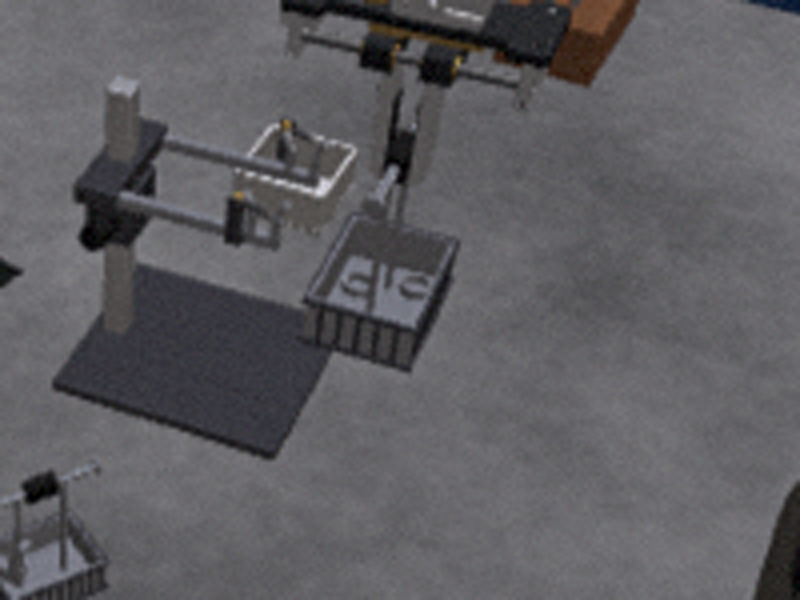

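Both rings are in the tray and the basket is in front of the snap stand, with its rim below the arms. I move it in along the stand's x.

carry_out:
  deltas:
    - [1, 0, 0.004, 0, 0]
    - [1, 0, 0.008, 0, 0]
    - [1, 0, 0.013, 0, 0]
    - [1, 0, 0.016, 0, 0]
    - [1, 0, 0.016, 0, 0]
    - [1, -0.001, 0.013, 0, 0]
    - [1, 0, 0.008, 0, 0]
    - [1, 0, 0.003, 0, 0]

```text
clock: 15.32
eef_pos: [0.4961, -0.2486, 0.2233]
eef_rot: [-2.118, -2.32, -0.0]
contact_force: [-0.5, 0.1, -2.9]
gripper_width: 0.0158
grip_force: 35.0
```

Run:
```python
from h import *
plan([(.496,-.2485,.2)],5.2)
S=vision.get_image("side")
cv2.imwrite("pics/t.png",cv2.resize(S["frame"][130:220,290:410,::-1],None,fx=6,fy=6,interpolation=cv2.INTER_CUBIC))
```

```text
pos [ 0.4961 -0.2486  0.2233] tooly heading 5.23 tilt 0.02 q [ 0.67  0.24 -0.38  1.84  0.1   1.08  0.35] F [-0.47  0.13 -2.93] w 0.0158 t 15.325
turn about tool z rad 0.0005
(0.496, -0.2485, 0.2) [ 0.0001 -0.0001  0.0233]
```

View pics/t.png

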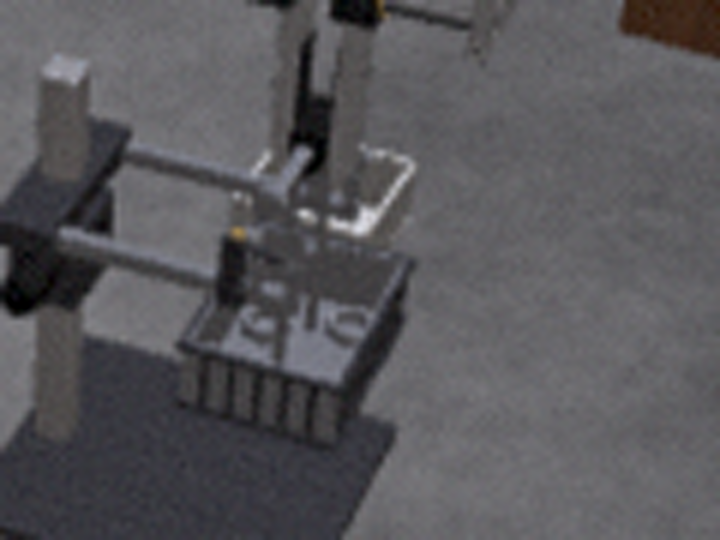

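carry_out:
  deltas:
    - [1, 0, 0, 0.004, 0]
    - [1, 0, 0, 0.006, 0]
    - [1, 0, 0, 0.006, 0]
    - [1, 0, 0, 0.004, 0]
    - [1, 0, 0, 0.002, 0]
    - [1, 0, 0, 0, 0]

```text
clock: 16.12
eef_pos: [0.4957, -0.2488, 0.2014]
eef_rot: [-2.118, -2.32, -0.0]
contact_force: [0.1, 0.7, -3.3]
gripper_width: 0.0158
grip_force: 35.0
```

carry_out:
  deltas:
    - [1, 0, 0, 0.002, 0]
    - [1, 0, 0, 0.002, 0]
    - [1, 0, 0, 0.002, 0]
    - [1, 0, 0, 0, 0]

```text
clock: 16.62
eef_pos: [0.4957, -0.2487, 0.1953]
eef_rot: [-2.118, -2.32, 0.0]
contact_force: [0.1, -0.1, -2.6]
gripper_width: 0.016
grip_force: 35.0
```

carry_out:
  deltas:
    - [1, 0, 0, 0.002, 0]
    - [1, 0, 0, 0.002, 0]
    - [1, 0, 0, 0, 0]

```text
clock: 17.0
eef_pos: [0.4957, -0.2488, 0.1914]
eef_rot: [-2.118, -2.32, -0.0]
contact_force: [-0.4, 0.5, -3.0]
gripper_width: 0.0158
grip_force: 35.0
```

carry_out:
  deltas:
    - [1, 0, 0, 0.002, 0]
    - [1, 0, 0, 0.002, 0]
    - [1, 0, 0, 0, 0]

```text
clock: 17.38
eef_pos: [0.4958, -0.2488, 0.1875]
eef_rot: [2.118, 2.32, 0.0]
contact_force: [0.5, -0.4, -0.4]
gripper_width: 0.0158
grip_force: 35.0
```

carry_out:
  deltas:
    - [1, 0, 0, 0.002, 0]
    - [1, 0, 0, 0.002, 0]
    - [1, 0, 0, 0, 0]

```text
clock: 17.75
eef_pos: [0.4956, -0.2488, 0.1833]
eef_rot: [-2.118, -2.32, 0.0]
contact_force: [-1.1, -0.6, 2.1]
gripper_width: 0.0154
grip_force: 35.0
```

carry_out:
  deltas:
    - [1, 0, 0, 0.002, 0]
    - [1, 0, 0, 0.001, 0]
    - [1, 0, 0, 0, 0]

```text
clock: 18.12
eef_pos: [0.4956, -0.2488, 0.1804]
eef_rot: [-2.118, -2.32, 0.0]
contact_force: [-1.2, 0.2, 2.4]
gripper_width: 0.0154
grip_force: 35.0
```

carry_out:
  deltas:
    - [1, 0, 0, 0.002, 0]
    - [1, 0, 0, 0.001, 0]
    - [1, 0, 0, 0, 0]

```text
clock: 18.5
eef_pos: [0.4953, -0.2488, 0.1772]
eef_rot: [-2.118, -2.319, 0.001]
contact_force: [-3.0, -0.3, 1.9]
gripper_width: 0.0158
grip_force: 35.0
```

carry_out:
  deltas:
    - [1, 0, 0, 0.002, 0]
    - [1, 0, 0, 0.001, 0]
    - [1, 0, 0, 0, 0]

```text
clock: 18.88
eef_pos: [0.4949, -0.2488, 0.1739]
eef_rot: [-2.117, -2.319, 0.001]
contact_force: [-6.4, -1.2, -0.6]
gripper_width: 0.0156
grip_force: 35.0
```

carry_out:
  deltas:
    - [1, 0, 0, 0.002, 0]
    - [1, 0, 0, 0, 0]

```text
clock: 19.12
eef_pos: [0.4958, -0.2485, 0.1721]
eef_rot: [-2.118, -2.32, -0.001]
contact_force: [-0.2, 1.0, -3.0]
gripper_width: 0.0158
grip_force: 35.0
```

The bar has passed the keepers and the force has dropped back to the weight. I go on down, feeling for the stop.

carry_out:
  deltas:
    - [1, 0, 0, 0.002, 0]
    - [1, 0, 0, 0.001, 0]
    - [1, 0, 0, 0, 0]

```text
clock: 19.5
eef_pos: [0.4958, -0.2487, 0.1694]
eef_rot: [-2.118, -2.32, -0.0]
contact_force: [0.0, -0.1, -2.4]
gripper_width: 0.0157
grip_force: 35.0
```

carry_out:
  deltas:
    - [1, 0, 0, 0.001, 0]
    - [1, 0, 0, 0.001, 0]
    - [1, 0, 0, 0, 0]

```text
clock: 19.88
eef_pos: [0.4957, -0.2487, 0.1674]
eef_rot: [-2.118, -2.32, 0.0]
contact_force: [-0.3, -0.0, -2.9]
gripper_width: 0.0161
grip_force: 35.0
```

carry_out:
  deltas:
    - [1, 0, 0, 0.001, 0]
    - [1, 0, 0, 0.001, 0]
    - [1, 0, 0, 0, 0]

```text
clock: 20.25
eef_pos: [0.4957, -0.2487, 0.1654]
eef_rot: [-2.118, -2.32, -0.0]
contact_force: [-0.3, 0.8, -3.6]
gripper_width: 0.0154
grip_force: 35.0
```

carry_out:
  deltas:
    - [1, 0, 0, 0.001, 0]
    - [1, 0, 0, 0, 0]

```text
clock: 20.5
eef_pos: [0.4957, -0.2487, 0.1644]
eef_rot: [-2.118, -2.32, -0.0]
contact_force: [0.2, -0.4, -3.1]
gripper_width: 0.0156
grip_force: 35.0
```

carry_out:
  deltas:
    - [1, 0, 0, 0.001, 0]
    - [1, 0, 0, 0, 0]

```text
clock: 20.75
eef_pos: [0.4958, -0.2488, 0.1635]
eef_rot: [2.118, 2.32, 0.0]
contact_force: [0.3, 0.9, -2.8]
gripper_width: 0.0157
grip_force: 35.0
```

carry_out:
  deltas:
    - [1, 0, 0, 0.001, 0]
    - [1, 0, 0, 0, 0]

```text
clock: 21.0
eef_pos: [0.4958, -0.2488, 0.1627]
eef_rot: [2.118, 2.32, 0.0]
contact_force: [-1.6, 1.0, 1.7]
gripper_width: 0.0159
grip_force: 35.0
```

carry_out:
  deltas:
    - [1, 0, 0, 0.0005, 0]
    - [1, 0, 0, 0, 0]

```text
clock: 21.25
eef_pos: [0.4958, -0.2488, 0.1621]
eef_rot: [2.118, 2.32, 0.0]
contact_force: [-2.4, 0.3, 4.3]
gripper_width: 0.0159
grip_force: 35.0
```

carry_out:
  deltas:
    - [1, 0, 0, -0.001, 0]
    - [1, 0, 0, 0, 0]

```text
clock: 21.5
eef_pos: [0.4958, -0.2488, 0.163]
eef_rot: [2.118, 2.32, 0.0]
contact_force: [-0.7, -0.1, 0.4]
gripper_width: 0.0153
grip_force: 35.0
```

Run:
```python
from h import *
plan([],5.2)
S=vision.get_image("side")
for l in("keeper_left","keeper_right"): print(l,[(d["point"],d["score"]) for d in vision.search_frame(S,l)][:3])
cv2.imwrite("pics/u.png",cv2.resize(S["frame"][135:225,290:410,::-1],None,fx=6.6,fy=6.6,interpolation=cv2.INTER_CUBIC))
```

```text
pos [ 0.4958 -0.2488  0.163 ] tooly heading 5.21 tilt 0.01 q [ 0.66  0.3  -0.37  1.9   0.13  0.96  0.32] F [-0.72 -0.06  0.37] w 0.0153 t 21.5
turn about tool z rad 0.0002
keeper_left [([199.3, 337.2], 0.7)]
keeper_right []
```

View pics/u.png

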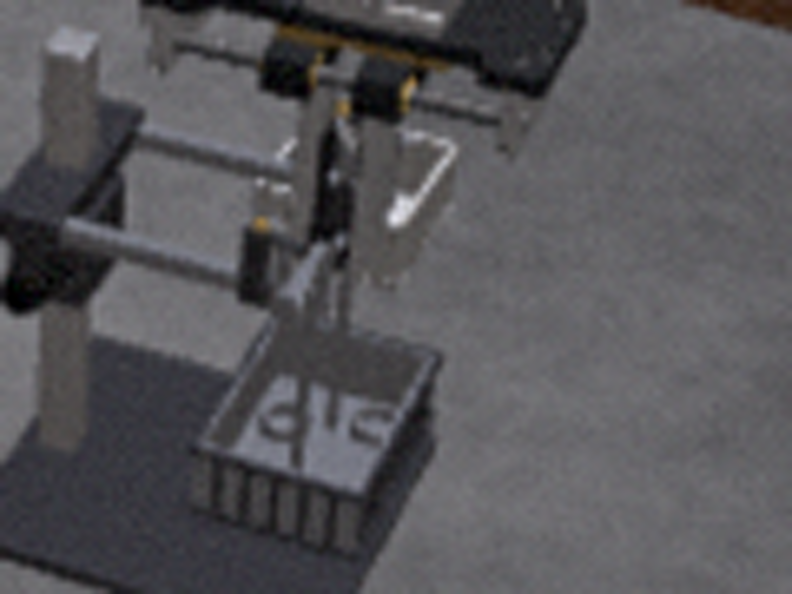

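The bar is at the stop with its weight on the hooks, and both rings are in the tray. I open the gripper gently and rise.

carry_out:
  deltas:
    - [0.78, 0, 0, 0, 0]
    - [0.7, 0, 0, 0, 0]
    - [0.6, 0, 0, 0, 0]
    - [0.5, 0, 0, 0, 0]
    - [0.5, 0, 0, 0, 0]
    - [0.5, 0, 0, 0, 0]
  grip_force: 10

```text
clock: 22.4
eef_pos: [0.4957, -0.2488, 0.163]
eef_rot: [-2.118, -2.32, -0.0]
contact_force: [0.1, -0.2, 0.7]
gripper_width: 0.047
grip_force: 0.0
```

carry_out:
  deltas:
    - [0.5, 0, 0, -0.005, 0]
    - [0.5, 0, 0, -0.01, 0]
    - [0.5, 0, 0, -0.02, 0]
    - [0.5, 0, 0, -0.03, 0]
    - [0.5, 0, 0, -0.04, 0]
    - [0.5, 0, 0, -0.04, 0]
    - [0.5, 0, 0, -0.02, 0]
    - [0.5, 0, 0, 0, 0]

```text
clock: 23.4
eef_pos: [0.4964, -0.2489, 0.33]
eef_rot: [2.116, 2.318, 0.001]
contact_force: [-0.6, 0.1, -1.1]
gripper_width: 0.0472
grip_force: 0.0
```

Run:
```python
from h import *
plan([],5.2)
S=vision.get_image("side");T=vision.get_image("top")
for l in("keeper_left","keeper_right"): print(l,[(d["point"],d["score"]) for d in vision.search_frame(S,l)][:3])
c=lambda p,r0,c0:cv2.resize(p["frame"][r0:r0+90,c0:c0+65,::-1],None,fx=6,fy=6,interpolation=cv2.INTER_CUBIC)
cv2.imwrite("pics/v.png",np.hstack([c(S,135,305),c(T,185,338)]))
```

```text
pos [ 0.4964 -0.2489  0.33  ] tooly heading 5.21 tilt 0.18 q [ 0.68  0.16 -0.38  1.7   0.06  1.29  0.38] F [-0.57  0.06 -1.08] w 0.0472 t 23.4
turn about tool z rad 0.0002
keeper_left [([194.1, 309.1], 0.73)]
keeper_right []
```

View pics/v.png

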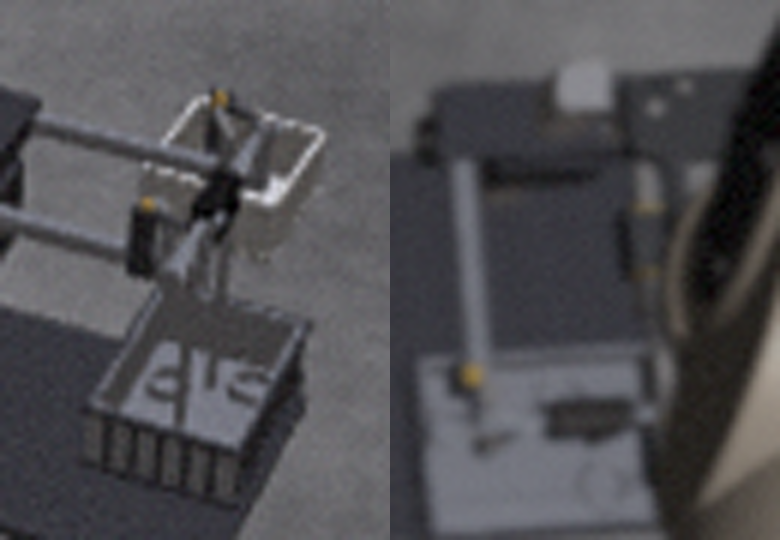

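The basket hangs level on the snap stand with its bar in the throats behind the hinges (side crop (148,205) and (220,98)). Both rings are inside and the gripper is clear.

```bash
python3 -c "
from plant import r
print(r.close_job())"
```

```text
the job is handed in; nothing more can be done
None
```

The middle-sized basket now hangs on the snap stand with both rings in it, released and handed in at 23 s. The force dropped as the bar passed the keepers and rose again at the stop, about 8 N at most; I saw only the left keeper's area clearly, so I judge both shut mainly from those forces.

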